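Sort the desk things into their metal trays

ROBOT

A 7-joint arm with a two-finger parallel gripper is mounted at the origin on the work surface. World frame = base frame: x ahead of the robot, y to its left, z up, the work surface at z = 0. Lengths are in m, angles in degrees, forces in N, time in s.
With the tool pointing down it reaches from about 0.425 to 0.8 m from the base axis. Payload 8.3 kg.
Tool frame: the origin (TCP) lies between the finger pads; the fingertips stand 8 mm ahead of it and the grasp point (between the pads) lies 11 mm behind it; z points along the fingers, y is the line along which they close (so a half turn about z gives the same grasp; the last joint's range is limited). The gripper opens to 85 mm and grips with 20 to 120 N. Pads are 22 mm wide; open, the fingers measure 114 mm over their backs; the gripper's body (76 mm by 85 mm) begins 54 mm behind the grasp point. The pads swing forward as they close: fully open they stand 13 mm farther back than shut.
Start: joints at [-76.771, 21.967, 0.94, 78.501, -0.361, 79.538, -2.664], TCP at [0.181, 0.598, 0.239] pointing down, gripper open.
Joint ranges: [-169.22, 169.22], [-14.56, 117.87], [-87.37, 89.26], [10.42, 133.3], [-82.24, 262.24], [0.94, 117.77], [-172.7, 172.7]. Speed limits (degrees/s): [136.94, 136.94, 172.46, 172.46, 180, 180, 180].

INTERFACE

Orientations are given as [roll, pitch, yaw] about the fixed x, y, z axes, in that order (R = Rz(yaw) Ry(pitch) Rx(roll)).
In Python, from bench import bot, imaging gives the robot as it stands.
- The arm moves only by the tool servo_tool, never from a script. Its argument "motion" is a list of rows, each an object of numbers: "grip": the closure, from 0 (fully open) to 1 (shut); "dx", "dy", "dz": the shift along the world's x, y, z in m; "turn": the turn about the world's z in degrees. A call has exactly 5 rows; each row shifts and turns the commanded pose from where the row before left it; what a row does not reach is not made up. A row lasts 1/12 s, in which the tool goes at most 41.7 mm and 7.16 degrees, less where a joint would pass 70% of its speed; a pose out of reach is approached as far as the arm can. A call with a gripper value outside its range is refused whole. The fingers move at their own pace and stop on an object; "force" is the grip in N (left out, the last holds). Time passes only in rows, so rows that do not move let the fingers close, or fill a call up. It gives the time, the measured TCP pose, the force, the opening and the grip force at its end, in the units of the state.
- bot.state(): the state, without advancing time (a new reading comes with each control period).
- imaging.capture(name): name is "side" or "top" or "wrist"; returns (picture, depth): 420x560x3 uint8, red, green, blue; 420x560 float32, m along the optical axis (not along the pixel's ray), 0 where there is no reading.
- imaging.get_calibration(name): a dict with "vertical_fov" (degrees; the focal length in pixels is half the picture's height over the tangent of half this angle, whatever the lens; pixels are square), "cx", "cy" (the principal point, pixels), "origin" and "attitude" of the camera in the world; the wrist camera has in their place "hand_eye" (4x4, takes a point from camera to tool coordinates, whose origin is the TCP and whose axes are the flange's). Camera axes: x right, y down, z forward; pixel columns grow to the right and rows downward; lengths in m; the calibration is good to about 2 mm. A picture is of the moment at which its call begins: read the wrist's pose just before it. get_calibration takes no time and is no camera call.
- bot.job_done(): hands the job in; it is judged then, once.
Trained networks look in the newest picture that a camera, given by its name, has taken for a name from the list of things; names that differ only in an ending like _2 or _b are one class to them, and where a whole thing is asked for, a point or a joint stands for the part that bears it (a point fixed in the world has none). Each returns a list of dicts, best first, with "score" (0 to 1); they miss things now and then, are a little off and sometimes report something else, mostly with a low value. They report only what shows in the picture. A call takes as long as a camera call. They do not tell look-alikes from the thing itself.
- imaging.silhouettes(camera, query): "pixels" (420x560 bool, what is visible of it) and "box" ([centre column, centre row, width, height] in pixels, round what is visible of it).
- imaging.place_of(camera, query): "location" ([column, row] in pixels: a listed point, or the origin of a listed thing).
The state is a dict: "time_s": time; "qpos": joint angles; "qvel": joint speeds; "joint_torque": joint torques, N m; "position": TCP position; "eef_rot": TCP orientation; "wrist_force": force on the tool from outside, world axes, zero at the start; "ft_torque": the same for the moment, N m; "grip_width": finger opening in m; "gripper_force": force on a finger pad.
Only numpy, scipy, OpenCV 4.12 (cv2) and the standard library are available. Lean on these libraries where they do the work, as an engineer would, in place of code of your own. Each camera call takes 0.05 s, during which the arm holds its last target. There are 200 camera calls.

TASK

Tidy the desk by sorting the five loose things into the sheet-metal trays: both rolls of tape lying flat, side by side, in the broad undivided tray, the two rubber stamps standing upright in the divided tray, one in each bay, and the marker lying lengthwise on the floor of the long narrow pen tray. Leave the mug and the calculator where they are.

Things in the scene. Friction and masses are not known exactly. Their poses are not given: they have to be found in the camera images.
- roll_a_mid (a point): roll of brown packing tape lying flat, a ring 56 mm in outer diameter with a 28 mm hole, 48 mm high; one of two alike. Point: its centre, on its axis, 24 mm above its underside; z up along the axis
- roll_b_mid (a point): roll of brown packing tape lying flat, a ring 56 mm in outer diameter with a 28 mm hole, 48 mm high; one of two alike. Point: its centre, on its axis, 24 mm above its underside; z up along the axis
- stamp_a_mid (a point): wooden rubber stamp standing on its base, 70 mm high; one of two alike. Base block 50 x 30 mm, 18 mm high, long side along x; from it rises a round dark wooden handle, thin (15 mm) below and 25 mm in diameter between 42 and 66 mm above the underside, on the centre of the base. Point: on the handle axis, 35 mm above the underside; z up
- stamp_b_mid (a point): wooden rubber stamp standing on its base, 70 mm high; one of two alike. Base block 50 x 30 mm, 18 mm high, long side along x; from it rises a round dark wooden handle, thin (15 mm) below and 25 mm in diameter between 42 and 66 mm above the underside, on the centre of the base. Point: on the handle axis, 35 mm above the underside; z up
- marker_mid (a point): square-barrelled marker pen lying on the desk, 110 mm long (along x) and 20 x 20 mm in section, white barrel and black cap (at +x). Point: its centre, half-way along and 10 mm above its underside; z up
- pen_tray: pen tray: long, narrow, very shallow open sheet-metal tray, 76 mm (x) by 210 mm (y) outside, rim 14 mm high, no divider. It is fixed to the desk. Origin: centre of its underside, on the desk; x along the short side, y along the long side, z up. Walls and floor 3 mm thick.
- roll_tray: tape tray: broad open sheet-metal tray, nearly square, 130 mm (x) by 165 mm (y) outside, rim 24 mm high, no divider; room for the two rolls side by side along y. It is fixed to the desk. Origin: centre of its underside, on the desk; x along the short side, y along the long side, z up. Walls and floor 3 mm thick.
- stamp_tray: stamp tray: open sheet-metal tray, 100 mm (x) by 150 mm (y) outside, rim 24 mm high, split by one 3 mm divider wall (at y = 0, parallel to x, as high as the rim) into two equal bays, whose centres lie at y = -37 and y = +37 mm. It is fixed to the desk. Origin: centre of its underside, on the desk; x along the short side, y along the long side, z up. Walls and floor 3 mm thick.
- mug: bystander: white ceramic mug, loose, 76 mm in diameter, 85 mm high. Origin: centre of its underside; handle towards y
- calculator: bystander: grey desk calculator lying flat, loose, 130 mm (x) by 85 mm (y), 19 mm high. Origin: centre of its underside
Things that resemble listed ones, but are neither listed nor needed, are in the scene too. Leave any red look-alike of the part that bears marker_mid alone. What is shaped like the part that bears roll_b_mid but yellow is not meant.

How it is judged (in metres and radians):
At the end, for the whole second after the job is handed in: Both rolls flat (0.15 rad) on the floor of the broad tray; one stamp upright (0.15 rad) on the floor of each bay of the divided tray; the marker flat on the pen tray's floor, its middle within 55 mm of the tray's along its length; all heights within 6 mm, all at rest (x of roll_a_mid in the frame of roll_tray between -0.04 and 0.04 m and y of roll_a_mid in the frame of roll_tray between -0.058 and 0.058 m and z of roll_a_mid in the frame of roll_tray between 0.021 and 0.033 m and angle between the z axis of each of roll_a_mid, roll_b_mid and the z axis of roll_tray, either way round below 0.15 rad and angle between each of stamp_a_mid, stamp_b_mid's own z axis and vertical below 0.15 rad and x of roll_b_mid in the frame of roll_tray between -0.04 and 0.04 m and y of roll_b_mid in the frame of roll_tray between -0.058 and 0.058 m and z of roll_b_mid in the frame of roll_tray between 0.021 and 0.033 m and ((x of stamp_a_mid in the frame of stamp_tray between -0.038 and 0.038 m and y of stamp_a_mid in the frame of stamp_tray between -0.066 and -0.01 m and z of stamp_a_mid in the frame of stamp_tray between 0.032 and 0.044 m and x of stamp_b_mid in the frame of stamp_tray between -0.038 and 0.038 m and y of stamp_b_mid in the frame of stamp_tray between 0.01 and 0.066 m and z of stamp_b_mid in the frame of stamp_tray between 0.032 and 0.044 m) or (x of stamp_b_mid in the frame of stamp_tray between -0.038 and 0.038 m and y of stamp_b_mid in the frame of stamp_tray between -0.066 and -0.01 m and z of stamp_b_mid in the frame of stamp_tray between 0.032 and 0.044 m and x of stamp_a_mid in the frame of stamp_tray between -0.038 and 0.038 m and y of stamp_a_mid in the frame of stamp_tray between 0.01 and 0.066 m and z of stamp_a_mid in the frame of stamp_tray between 0.032 and 0.044 m)) and x of marker_mid in the frame of pen_tray between -0.028 and 0.028 m and y of marker_mid in the frame of pen_tray between -0.055 and 0.055 m and z of marker_mid in the frame of pen_tray between 0.007 and 0.019 m and linear speed of each of roll_a, roll_b, stamp_a, stamp_b, marker below 0.02 m/s); the robot touches nothing.
It fails at once if the mug is moved by more than 20 mm (distance of mug from where it was at the start of the episode above 0.02 m).
It fails at once if the calculator is moved by more than 20 mm (distance of calculator from where it was at the start of the episode above 0.02 m).
It also fails if it takes over 112 s, if anything falls off the work surface, if the arm or the gripper's body presses on something with over 40 N, if the wrist force passes 120 N, or if a joint passes its speed limit or range.

## Working session

There is one attempt and no reset: what is moved stays moved. The work goes in short steps, Python scripts to look and compute and a tool call to move; the robot and the scene stay as the last step left them, time stands still between calls to the robot, and variables do not carry over. Pictures are saved under pics/ and viewed, at most 14 in all, crops included, and the job is handed in when it is done.

Besides the shell and the picture viewer there is one more tool, called by a JSON object that holds its "api" and its "payload". servo_tool: Moves the arm, as the interface text tells. Its arguments: {"type":"object","properties":{"motion":{"type":"array","items":{"type":"object","properties":{"grip":{"type":"number"},"dx":{"type":"number"},"dy":{"type":"number"},"dz":{"type":"number"},"turn":{"type":"number"}}}},"force":{"type":"number"}},"required":["motion"]}

```bash
mkdir -p pics; cat > h.py <<'E'
import numpy as np, cv2
from bench import bot, imaging
from scipy.spatial.transform import Rotation as R
def cam(n):
    c=imaging.get_calibration(n); f=210/np.tan(np.radians(c["vertical_fov"]/2))
    if "hand_eye" in c:
        s=bot.state(); T=np.eye(4); T[:3,:3]=R.from_euler('xyz',s["eef_rot"],degrees=True).as_matrix(); T[:3,3]=s["position"]
        T=T@np.array(c["hand_eye"])
    else:
        T=np.eye(4); a=np.array(c["attitude"]); T[:3,:3]=a if a.shape==(3,3) else R.from_euler('xyz',a,degrees=True).as_matrix(); T[:3,3]=c["origin"]
    return f,c["cx"],c["cy"],T
def cloud(C,d):
    f,cx,cy,T=C; v,u=np.mgrid[:420,:560]
    P=np.stack([(u-cx)/f*d,(v-cy)/f*d,d],-1)
    return P@T[:3,:3].T+T[:3,3]
def save(n,p): cv2.imwrite(f"pics/{n}.png",cv2.cvtColor(p,cv2.COLOR_RGB2BGR))
E
python3 - <<'E'
from h import *
print(imaging.get_calibration("top"))
print(bot.state())
C=cam("top");p,d=imaging.capture("top");save("top0",p);W=cloud(C,d);np.save("W.npy",W)
for q in ["roll_a_mid","stamp_a_mid","marker_mid","pen_tray","roll_tray","stamp_tray","mug","calculator"]:
    for s in imaging.silhouettes("top",q):
        m=s["pixels"]&(d>0);P=W[m]
        if len(P)==0: continue
        z=np.percentile(P[:,2],95);t=P[P[:,2]>z-.006]
        r=cv2.minAreaRect((t[:,:2]*1000).astype(np.float32))
        print(q,round(s["score"],2),np.round(s["box"]),"ztop",round(z,4),"rect",np.round(r[0],1),np.round(r[1],1),round(r[2],1),p[m].mean(0).round())
E
```

```text
{'vertical_fov': 57.151650000659494, 'cx': 277.4117215766097, 'cy': 210.4472634705805, 'origin': array([ 0.3732668 , -0.00284849,  0.96035179]), 'attitude': array([-1.70850167e+02, -7.53210591e-02, -9.11867344e+01])}
{'time_s': 0.0, 'qpos': array([-76.77027293,  22.0155142 ,   0.93668671,  78.56262673,
        -0.36079231,  79.53864359,  -2.66652414]), 'qvel': array([-0.04236927, -0.01334316,  0.03247335,  0.01171854, -0.02891843,
       -0.02813196, -0.03001407]), 'joint_torque': array([ 9.31396085e-05, -6.27595210e+01,  8.44775308e-01, -3.71824157e+01,
        1.68071495e-02,  1.41711632e-02, -4.68845784e-06]), 'position': array([0.18080374, 0.59775316, 0.23826539]), 'eef_rot': array([-1.79886035e+02,  1.75054009e-03,  1.63169141e+02]), 'wrist_force': array([-0.22638781, -0.043259  , -0.39810076]), 'ft_torque': array([ 0.00664947, -0.00768903, -0.00269327]), 'gripper_force': 0.0, 'grip_width': 0.0857373633314448}
roll_a_mid 0.69 [194. 239.  26.  24.] ztop 0.0488 rect [453.7 190.9] [54.5 52.6] 89.0 [127. 109.  86.]
stamp_a_mid 0.63 [235. 210.  24.  27.] ztop 0.0487 rect [533.3  93.4
[... 157 characters left out ...]
 284.  19.  46.] ztop 0.0213 rect [341.7 -87. ] [109.1  19.1] 13.9 [103.  50.  44.]
marker_mid 0.67 [311. 208.  13.  47.] ztop 0.021 rect [525.9 -96.2] [ 20.1 109.4] 83.7 [127. 125. 122.]
pen_tray 0.76 [284. 144.  84.  30.] ztop 0.0129 rect [698.8 -28.4] [209.8  77.9] 86.5 [123. 125. 124.]
roll_tray 0.9 [118. 228.  77.  62.] ztop 0.0221 rect [487.8 388.2] [166.8 130. ] 80.7 [134. 137. 137.]
stamp_tray 0.79 [433. 240.  64.  51.] ztop 0.0227 rect [ 451.  -386.2] [152.4 100.3] 82.0 [130. 133. 133.]
mug 0.77 [147. 137.  51.  39.] ztop 0.0834 rect [710.6 302.3] [76.1 73.9] 44.0 [107. 107. 100.]
calculator 0.97 [384. 143.  42.  54.] ztop 0.0192 rect [ 698.2 -283.5] [ 83.7 129. ] 74.4 [70. 74. 69.]
```

View pics/top0.png

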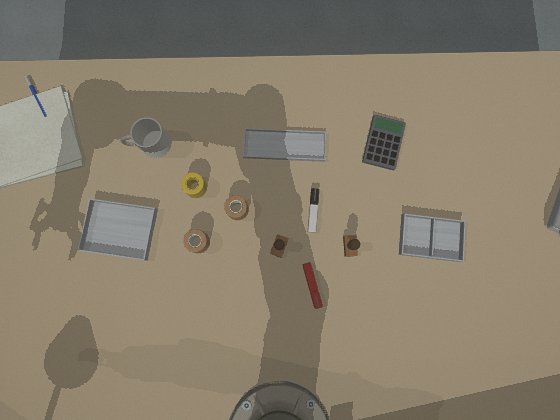

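The top view shows the brown rolls at (195,240) and (235,207), with the yellow look-alike at (193,184). The stamps are at (279,245) and (352,244), the white marker at (313,210), and the red look-alike at (312,285). I still need finer centres for the rolls and stamps, so I'll measure those and start moving.

```bash
python3 - <<'E'
from h import *
W=np.load("W.npy")
for n,(u,v),lo in [("rollA",(195,240),.04),("rollB",(235,207),.04),("yel",(193,184),.02),("st1",(279,245),.06),("st2",(352,244),.06),("b1",(279,245),.01),("b2",(352,244),.01)]:
    P=W[v-22:v+22,u-22:u+22].reshape(-1,3);hi=.022 if n[0]=='b' else .1;t=P[(P[:,2]>lo)&(P[:,2]<hi)]
    r=cv2.minAreaRect((t[:,:2]*1000).astype(np.float32)); print(n,len(t),t[:,2].max().round(4),np.round(r[0],1),np.round(r[1],1),round(r[2],1))
E
```

```text
rollA 337 0.0514 [453.7 190.9] [54.5 52.6] 89.0
rollB 318 0.052 [533.4  93.4] [54.  52.7] 43.7
yel 399 0.0511 [591.9 198.6] [54.6 54.4] 0.8
st1 90 0.0722 [438.5  -9. ] [22.8 22.8] 62.1
st2 91 0.0728 [ 435.1 -183.8] [21.6 24. ] 82.7
b1 156 0.0212 [438.4  -9. ] [29.9 50. ] 67.9
b2 172 0.0212 [ 435.9 -184.1] [49.3 30.4] 0.5
```

{"api": "servo_tool", "payload": {"motion": [{"dx": 0.02, "dy": -0.03, "turn": -7}, {"dx": 0.02, "dy": -0.03, "turn": -7}, {"dx": 0.02, "dy": -0.03, "turn": -7}, {"dx": 0.02, "dy": -0.03, "turn": -7}, {"dx": 0.02, "dy": -0.03, "turn": -7}]}}

```text
validation failed for argument at $.mo...
```

{"api": "servo_tool", "payload": {"motion": [{"dx": 0.02, "dy": -0.03, "turn": -7}, {"dx": 0.02, "dy": -0.03, "turn": -7}, {"dx": 0.02, "dy": -0.03, "turn": -7}, {"dx": 0.02, "dy": -0.03, "turn": -7}, {"dx": 0.02, "dy": -0.03, "turn": -7}]}}

```text
validation failed for argument at $.mo...
```

{"api": "servo_tool", "payload": {"force": 40, "motion": [{"dx": 0.02, "dy": -0.03, "dz": 0, "turn": -7, "grip": 0}, {"dx": 0.02, "dy": -0.03, "dz": 0, "turn": -7, "grip": 0}, {"dx": 0.02, "dy": -0.03, "dz": 0, "turn": -7, "grip": 0}, {"dx": 0.02, "dy": -0.03, "dz": 0, "turn": -7, "grip": 0}, {"dx": 0.02, "dy": -0.03, "dz": 0, "turn": -7, "grip": 0}]}}

```text
time_s: 0.87
position: [0.2817, 0.4467, 0.2394]
eef_rot: [180.0, -0.0, 127.8]
wrist_force: [0.7, -0.0, -0.4]
grip_width: 0.0855
gripper_force: 0.0
```

{"api": "servo_tool", "payload": {"motion": [{"dx": 0.02, "dy": -0.03, "dz": 0, "turn": -7, "grip": 0}, {"dx": 0.02, "dy": -0.03, "dz": 0, "turn": -7, "grip": 0}, {"dx": 0.02, "dy": -0.03, "dz": 0, "turn": -7, "grip": 0}, {"dx": 0.02, "dy": -0.03, "dz": 0, "turn": -7, "grip": 0}, {"dx": 0.02, "dy": -0.03, "dz": 0, "turn": -7, "grip": 0}]}}

```text
time_s: 1.28
position: [0.3816, 0.2966, 0.2396]
eef_rot: [180.0, -0.0, 92.8]
wrist_force: [-0.8, 1.0, -0.4]
grip_width: 0.0855
gripper_force: 0.0
```

{"api": "servo_tool", "payload": {"motion": [{"dx": 0.018, "dy": -0.0265, "dz": -0.01, "turn": -3, "grip": 0}, {"dx": 0.018, "dy": -0.0265, "dz": -0.02, "turn": -3, "grip": 0}, {"dx": 0.018, "dy": -0.0265, "dz": -0.02, "turn": -3, "grip": 0}, {"dx": 0.018, "dy": -0.0265, "dz": -0.02, "turn": -3, "grip": 0}, {"dx": 0, "dy": 0, "dz": 0, "turn": 0, "grip": 0}]}}

```text
time_s: 1.7
position: [0.4544, 0.1848, 0.1662]
eef_rot: [-179.9, 0.3, 80.5]
wrist_force: [-0.9, -0.7, 1.3]
grip_width: 0.0854
gripper_force: 0.0
```

```bash
python3 - <<'E'
from h import *
C=cam("wrist");p,d=imaging.capture("wrist");save("w0",p);W=cloud(C,d)
t=W[(d>0)&(W[...,2]>.042)&(W[...,2]<.06)]
t=t[np.hypot(t[:,0]-.454,t[:,1]-.191)<.05]
r=cv2.minAreaRect((t[:,:2]*1000).astype(np.float32)); print(len(t),t[:,2].mean(),r, bot.state()["position"])
E
```

```text
2912 0.04797845676489362 ((454.6953125, 191.11578369140625), (55.16334915161133, 54.855445861816406), 16.033750534057617) [0.45352991 0.1880063  0.16761195]
```

View pics/w0.png

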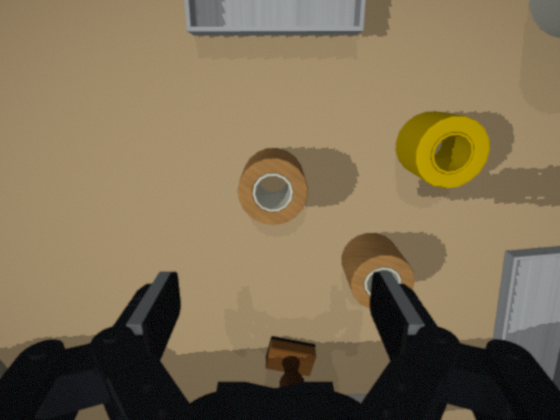

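The wrist view shows the brown roll at (272,190), the yellow one at (450,150) and the second brown roll at (380,285). The wrist and top measurements agree, so I'll descend and grip.

{"api": "servo_tool", "payload": {"motion": [{"dx": 0.001, "dy": 0.0, "dz": -0.035, "turn": 0, "grip": 0}, {"dx": 0, "dy": 0, "dz": -0.035, "turn": 0, "grip": 0}, {"dx": 0, "dy": 0, "dz": -0.035, "turn": 0, "grip": 0}, {"dx": 0, "dy": 0, "dz": -0.025, "turn": 0, "grip": 0}, {"dx": 0, "dy": 0, "dz": -0.013, "turn": 0, "grip": 0}]}}

```text
time_s: 2.17
position: [0.4519, 0.1928, 0.0235]
eef_rot: [-179.8, 0.1, 81.3]
wrist_force: [-0.5, 0.4, -0.2]
grip_width: 0.0854
gripper_force: 0.0
```

{"api": "servo_tool", "payload": {"motion": [{"dx": 0, "dy": 0, "dz": 0, "turn": 0, "grip": 0.3}, {"dx": 0, "dy": 0, "dz": 0, "turn": 0, "grip": 0.7}, {"dx": 0, "dy": 0, "dz": 0, "turn": 0, "grip": 0.7}, {"dx": 0, "dy": 0, "dz": 0, "turn": 0, "grip": 0.7}, {"dx": 0, "dy": 0, "dz": 0, "turn": 0, "grip": 0.7}]}}

```text
time_s: 2.58
position: [0.4549, 0.1931, 0.0278]
eef_rot: [179.9, -0.1, 81.2]
wrist_force: [-0.2, 1.0, 3.6]
grip_width: 0.0554
gripper_force: 42.7
```

{"api": "servo_tool", "payload": {"motion": [{"dx": 0, "dy": 0, "dz": 0, "turn": 0, "grip": 0.7}, {"dx": 0, "dy": 0, "dz": 0, "turn": 0, "grip": 0.7}, {"dx": 0, "dy": 0, "dz": 0, "turn": 0, "grip": 0.7}, {"dx": 0, "dy": 0, "dz": 0.005, "turn": 0, "grip": 0.7}, {"dx": 0, "dy": 0, "dz": 0.01, "turn": 0, "grip": 0.7}]}}

```text
time_s: 3.0
position: [0.4532, 0.1919, 0.0412]
eef_rot: [-179.9, 0.1, 81.2]
wrist_force: [0.3, -0.6, -0.9]
grip_width: 0.055
gripper_force: 42.7
```

{"api": "servo_tool", "payload": {"motion": [{"dx": 0, "dy": 0.01, "dz": 0.025, "turn": 0, "grip": 0.7}, {"dx": 0.006, "dy": 0.025, "dz": 0.025, "turn": 0, "grip": 0.7}, {"dx": 0.007, "dy": 0.035, "dz": 0.01, "turn": 0, "grip": 0.7}, {"dx": 0.007, "dy": 0.035, "dz": 0, "turn": 0, "grip": 0.7}, {"dx": 0.007, "dy": 0.035, "dz": 0, "turn": 0, "grip": 0.7}]}}

```text
time_s: 3.42
position: [0.4818, 0.3342, 0.1038]
eef_rot: [179.9, -0.2, 81.1]
wrist_force: [-0.3, -0.5, -1.7]
grip_width: 0.0558
gripper_force: 42.7
```

{"api": "servo_tool", "payload": {"motion": [{"dx": 0.007, "dy": 0.035, "dz": 0, "turn": 0, "grip": 0.7}, {"dx": 0.007, "dy": 0.035, "dz": 0, "turn": 0, "grip": 0.7}, {"dx": 0, "dy": 0.025, "dz": 0, "turn": 0, "grip": 0.7}, {"dx": 0, "dy": 0, "dz": 0, "turn": 0, "grip": 0.7}, {"dx": 0, "dy": 0, "dz": 0, "turn": 0, "grip": 0.7}]}}

```text
time_s: 3.83
position: [0.4939, 0.4291, 0.1014]
eef_rot: [-180.0, 0.0, 81.4]
wrist_force: [-0.2, -1.0, -0.3]
grip_width: 0.0554
gripper_force: 42.7
```

{"api": "servo_tool", "payload": {"motion": [{"dx": 0, "dy": 0, "dz": -0.025, "turn": 0, "grip": 0.7}, {"dx": 0, "dy": 0, "dz": -0.02, "turn": 0, "grip": 0.7}, {"dx": 0, "dy": 0, "dz": -0.01, "turn": 0, "grip": 0.7}, {"dx": 0, "dy": 0, "dz": 0, "turn": 0, "grip": 0.7}, {"dx": 0, "dy": 0, "dz": 0, "turn": 0, "grip": 0.7}]}}

```text
time_s: 4.25
position: [0.4952, 0.4263, 0.0467]
eef_rot: [-180.0, 0.0, 81.1]
wrist_force: [0.6, 1.6, -0.8]
grip_width: 0.0556
gripper_force: 42.7
```

{"api": "servo_tool", "payload": {"motion": [{"dx": 0, "dy": 0, "dz": -0.008, "turn": 0, "grip": 0.7}, {"dx": 0, "dy": 0, "dz": -0.0065, "turn": 0, "grip": 0.7}, {"dx": 0, "dy": 0, "dz": 0, "turn": 0, "grip": 0.7}, {"dx": 0, "dy": 0, "dz": 0, "turn": 0, "grip": 0.7}, {"dx": 0, "dy": 0, "dz": 0, "turn": 0, "grip": 0.2}]}}

```text
time_s: 4.67
position: [0.4951, 0.4273, 0.0321]
eef_rot: [180.0, -0.0, 81.2]
wrist_force: [0.3, 0.6, 0.3]
grip_width: 0.066
gripper_force: 0.0
```

{"api": "servo_tool", "payload": {"motion": [{"dx": 0, "dy": 0, "dz": 0, "turn": 0, "grip": 0.2}, {"dx": 0, "dy": 0, "dz": 0, "turn": 0, "grip": 0.2}, {"dx": 0, "dy": 0, "dz": 0.0, "turn": 0, "grip": 0.2}, {"dx": 0, "dy": 0, "dz": 0.02, "turn": 0, "grip": 0.2}, {"dx": 0, "dy": 0, "dz": 0.035, "turn": 0, "grip": 0.2}]}}

```text
time_s: 5.08
position: [0.4925, 0.4254, 0.083]
eef_rot: [-179.7, 0.4, 81.2]
wrist_force: [-0.9, 0.4, -0.9]
grip_width: 0.0684
gripper_force: 0.0
```

{"api": "servo_tool", "payload": {"motion": [{"dx": 0, "dy": 0, "dz": 0.04, "turn": 0, "grip": 0}, {"dx": 0, "dy": -0.03, "dz": 0.02, "turn": 0, "grip": 0}, {"dx": 0.005, "dy": -0.04, "dz": 0, "turn": 0, "grip": 0}, {"dx": 0.005, "dy": -0.04, "dz": 0, "turn": 0, "grip": 0}, {"dx": 0.005, "dy": -0.04, "dz": 0, "turn": 0, "grip": 0}]}}

```text
time_s: 5.5
position: [0.5101, 0.2759, 0.1477]
eef_rot: [179.9, -0.1, 81.2]
wrist_force: [1.2, -0.2, -0.9]
grip_width: 0.0854
gripper_force: 0.0
```

{"api": "servo_tool", "payload": {"motion": [{"dx": 0.005, "dy": -0.04, "dz": 0, "turn": 0, "grip": 0}, {"dx": 0.005, "dy": -0.04, "dz": 0, "turn": 0, "grip": 0}, {"dx": 0.005, "dy": -0.04, "dz": 0, "turn": 0, "grip": 0}, {"dx": 0.004, "dy": -0.04, "dz": 0, "turn": 0, "grip": 0}, {"dx": 0.004, "dy": -0.023, "dz": 0, "turn": 0, "grip": 0}]}}

```text
time_s: 5.92
position: [0.5331, 0.0886, 0.1475]
eef_rot: [179.9, 0.0, 80.9]
wrist_force: [0.1, 0.2, -0.1]
grip_width: 0.0855
gripper_force: 0.0
```

{"api": "servo_tool", "payload": {"motion": [{"dx": 0, "dy": 0, "dz": -0.04, "turn": 0, "grip": 0}, {"dx": 0, "dy": 0, "dz": -0.02, "turn": 0, "grip": 0}, {"dx": 0, "dy": 0, "dz": 0, "turn": 0, "grip": 0}, {"dx": 0, "dy": 0, "dz": 0, "turn": 0, "grip": 0}, {"dx": 0, "dy": 0, "dz": 0, "turn": 0, "grip": 0}]}}

```text
time_s: 6.33
position: [0.5338, 0.0947, 0.0882]
eef_rot: [179.9, -0.0, 81.2]
wrist_force: [0.2, 0.6, 0.3]
grip_width: 0.0853
gripper_force: 0.0
```

{"api": "servo_tool", "payload": {"motion": [{"dx": 0, "dy": -0.001, "dz": -0.025, "turn": 0, "grip": 0}, {"dx": 0, "dy": 0, "dz": -0.022, "turn": 0, "grip": 0}, {"dx": 0, "dy": 0, "dz": -0.014, "turn": 0, "grip": 0}, {"dx": 0, "dy": 0, "dz": 0, "turn": 0, "grip": 0}, {"dx": 0, "dy": 0, "dz": 0, "turn": 0, "grip": 0.4}]}}

```text
time_s: 6.75
position: [0.5336, 0.0937, 0.0269]
eef_rot: [180.0, -0.0, 81.2]
wrist_force: [0.6, -0.6, 0.6]
grip_width: 0.0753
gripper_force: 0.0
```

{"api": "servo_tool", "payload": {"motion": [{"dx": 0, "dy": 0, "dz": 0, "turn": 0, "grip": 0.7}, {"dx": 0, "dy": 0, "dz": 0, "turn": 0, "grip": 0.7}, {"dx": 0, "dy": 0, "dz": 0, "turn": 0, "grip": 0.7}, {"dx": 0, "dy": 0, "dz": 0, "turn": 0, "grip": 0.7}, {"dx": 0, "dy": 0, "dz": 0, "turn": 0, "grip": 0.7}]}}

```text
time_s: 7.17
position: [0.5345, 0.0937, 0.0279]
eef_rot: [179.8, -0.1, 81.2]
wrist_force: [-1.0, -0.4, 6.5]
grip_width: 0.0542
gripper_force: 42.8
```

{"api": "servo_tool", "payload": {"motion": [{"dx": 0, "dy": 0, "dz": 0, "turn": 0, "grip": 0.7}, {"dx": 0, "dy": 0, "dz": 0.02, "turn": 0, "grip": 0.7}, {"dx": 0, "dy": 0, "dz": 0.03, "turn": 0, "grip": 0.7}, {"dx": 0, "dy": 0, "dz": 0.03, "turn": 0, "grip": 0.7}, {"dx": 0, "dy": 0, "dz": 0, "turn": 0, "grip": 0.7}]}}

```text
time_s: 7.58
position: [0.5368, 0.0935, 0.1125]
eef_rot: [179.5, -0.3, 81.1]
wrist_force: [2.2, 0.4, -0.7]
grip_width: 0.0537
gripper_force: 42.9
```

{"api": "servo_tool", "payload": {"motion": [{"dx": -0.006, "dy": 0.025, "dz": 0, "turn": 0, "grip": 0.7}, {"dx": -0.008, "dy": 0.035, "dz": 0, "turn": 0, "grip": 0.7}, {"dx": -0.008, "dy": 0.035, "dz": 0, "turn": 0, "grip": 0.7}, {"dx": -0.008, "dy": 0.035, "dz": 0, "turn": 0, "grip": 0.7}, {"dx": -0.008, "dy": 0.035, "dz": 0, "turn": 0, "grip": 0.7}]}}

```text
time_s: 8.0
position: [0.4946, 0.2599, 0.1066]
eef_rot: [179.9, -0.1, 81.1]
wrist_force: [1.0, -0.4, -0.5]
grip_width: 0.0541
gripper_force: 42.9
```

{"api": "servo_tool", "payload": {"motion": [{"dx": -0.008, "dy": 0.035, "dz": 0, "turn": 0, "grip": 0.7}, {"dx": -0.007, "dy": 0.035, "dz": 0, "turn": 0, "grip": 0.7}, {"dx": 0, "dy": 0.02, "dz": 0, "turn": 0, "grip": 0.7}, {"dx": 0, "dy": 0, "dz": 0, "turn": 0, "grip": 0.7}, {"dx": 0, "dy": 0, "dz": 0, "turn": 0, "grip": 0.7}]}}

```text
time_s: 8.42
position: [0.4794, 0.3498, 0.106]
eef_rot: [180.0, -0.0, 81.3]
wrist_force: [0.4, -1.1, -0.8]
grip_width: 0.0537
gripper_force: 42.9
```

{"api": "servo_tool", "payload": {"motion": [{"dx": 0, "dy": 0, "dz": -0.03, "turn": 0, "grip": 0.7}, {"dx": 0, "dy": 0, "dz": -0.02, "turn": 0, "grip": 0.7}, {"dx": 0, "dy": 0, "dz": -0.01, "turn": 0, "grip": 0.7}, {"dx": 0, "dy": 0, "dz": 0, "turn": 0, "grip": 0.7}, {"dx": 0, "dy": 0, "dz": 0, "turn": 0, "grip": 0.7}]}}

```text
time_s: 8.83
position: [0.4805, 0.3471, 0.0462]
eef_rot: [180.0, 0.0, 81.1]
wrist_force: [0.2, 0.1, -1.8]
grip_width: 0.0539
gripper_force: 42.8
```

{"api": "servo_tool", "payload": {"motion": [{"dx": 0, "dy": 0.001, "dz": -0.008, "turn": 0, "grip": 0.7}, {"dx": 0, "dy": 0, "dz": -0.0055, "turn": 0, "grip": 0.7}, {"dx": 0, "dy": 0, "dz": 0, "turn": 0, "grip": 0.7}, {"dx": 0, "dy": 0, "dz": 0, "turn": 0, "grip": 0.7}, {"dx": 0, "dy": 0, "dz": 0, "turn": 0, "grip": 0.2}]}}

```text
time_s: 9.25
position: [0.4802, 0.3494, 0.0327]
eef_rot: [180.0, -0.0, 81.2]
wrist_force: [-0.6, 0.7, 0.7]
grip_width: 0.0644
gripper_force: 0.0
```

{"api": "servo_tool", "payload": {"motion": [{"dx": 0, "dy": 0, "dz": 0, "turn": 0, "grip": 0.2}, {"dx": 0, "dy": 0, "dz": 0, "turn": 0, "grip": 0.2}, {"dx": 0, "dy": 0, "dz": 0.0, "turn": 0, "grip": 0.2}, {"dx": 0, "dy": 0, "dz": 0.02, "turn": 0, "grip": 0.2}, {"dx": 0, "dy": 0, "dz": 0.035, "turn": 0, "grip": 0.2}]}}

```text
time_s: 9.67
position: [0.4775, 0.3476, 0.0841]
eef_rot: [-179.7, 0.3, 81.2]
wrist_force: [-0.3, -0.2, 0.9]
grip_width: 0.0684
gripper_force: 0.0
```

{"api": "servo_tool", "payload": {"motion": [{"dx": 0, "dy": 0, "dz": 0.04, "turn": 0, "grip": 0.2}, {"dx": 0, "dy": -0.03, "dz": 0.02, "turn": 0, "grip": 0.2}, {"dx": -0.004, "dy": -0.035, "dz": 0, "turn": 0, "grip": 0.2}, {"dx": -0.004, "dy": -0.035, "dz": 0, "turn": 0, "grip": 0.2}, {"dx": -0.004, "dy": -0.035, "dz": 0, "turn": 0, "grip": 0.2}]}}

```text
time_s: 10.08
position: [0.468, 0.213, 0.148]
eef_rot: [179.9, -0.1, 81.2]
wrist_force: [0.3, -1.0, -0.7]
grip_width: 0.0686
gripper_force: 0.0
```

{"api": "servo_tool", "payload": {"motion": [{"dx": -0.006, "dy": -0.035, "dz": 0, "turn": 0, "grip": 0.2}, {"dx": -0.006, "dy": -0.035, "dz": 0, "turn": 0, "grip": 0.2}, {"dx": -0.006, "dy": -0.035, "dz": 0, "turn": 0, "grip": 0.2}, {"dx": -0.006, "dy": -0.035, "dz": 0, "turn": 0, "grip": 0.2}, {"dx": -0.006, "dy": -0.035, "dz": 0, "turn": 0, "grip": 0.2}]}}

```text
time_s: 10.5
position: [0.4374, 0.0376, 0.1475]
eef_rot: [180.0, -0.1, 81.2]
wrist_force: [-0.0, -0.6, 0.0]
grip_width: 0.0685
gripper_force: 0.0
```

{"api": "servo_tool", "payload": {"motion": [{"dx": 0, "dy": -0.035, "dz": 0, "turn": 0, "grip": 0.2}, {"dx": 0, "dy": -0.013, "dz": 0, "turn": 0, "grip": 0.2}, {"dx": 0, "dy": 0, "dz": 0, "turn": 0, "grip": 0.2}, {"dx": 0, "dy": 0, "dz": 0, "turn": 0, "grip": 0.2}, {"dx": 0, "dy": 0, "dz": 0, "turn": 0, "grip": 0.2}]}}

```text
time_s: 10.92
position: [0.4381, -0.0077, 0.1474]
eef_rot: [180.0, -0.0, 81.2]
wrist_force: [-1.2, 0.2, 0.4]
grip_width: 0.0683
gripper_force: 0.0
```

```bash
python3 - <<'E'
from h import *
C=cam("top");p,d=imaging.capture("top");save("top1",p);W=cloud(C,d)
for n,(u,v),lo in [("st1",(279,245),.06),("st2",(352,244),.06),("tray",(118,228),.035)]:
    P=W[v-40:v+40,u-40:u+40].reshape(-1,3);t=P[(P[:,2]>lo)&(P[:,2]<.09)]
    if len(t)<9: print(n,len(t));continue
    r=cv2.minAreaRect((t[:,:2]*1000).astype(np.float32)); print(n,len(t),np.median(t[:,2]).round(4),np.round(r[0],1),np.round(r[1],1),round(r[2],1))
print(bot.state()["position"])
E
```

```text
st1 0
st2 90 0.0677 [ 434.9 -184. ] [21.3 23.4] 87.4
tray 799 0.049 [486.9 386.4] [132.  55.] 78.7
[ 0.43805491 -0.00741168  0.1472926 ]
```

View pics/top1.png

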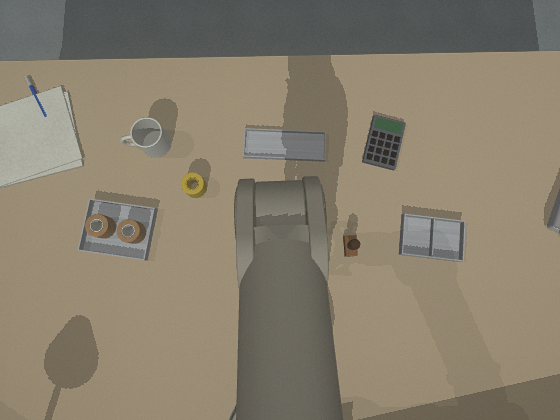

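Both rolls are in the broad tray, at (99,226) and (130,231). Next I'll grasp the first stamp.

{"api": "servo_tool", "payload": {"motion": [{"dx": 0, "dy": -0.001, "dz": -0.03, "turn": 0, "grip": 0.2}, {"dx": 0, "dy": 0, "dz": -0.03, "turn": 0, "grip": 0.2}, {"dx": 0, "dy": 0, "dz": -0.023, "turn": 0, "grip": 0.2}, {"dx": 0, "dy": 0, "dz": -0.015, "turn": 0, "grip": 0.2}, {"dx": 0, "dy": 0, "dz": -0.005, "turn": 0, "grip": 0.2}]}}

```text
time_s: 11.38
position: [0.4363, -0.0086, 0.0419]
eef_rot: [-179.8, 0.1, 81.3]
wrist_force: [-0.3, -0.1, -0.1]
grip_width: 0.0683
gripper_force: 0.0
```

{"api": "servo_tool", "payload": {"force": 30, "motion": [{"dx": 0, "dy": 0, "dz": 0, "turn": 0, "grip": 0.4}, {"dx": 0, "dy": 0, "dz": 0, "turn": 0, "grip": 0.6}, {"dx": 0, "dy": 0, "dz": 0, "turn": 0, "grip": 1}, {"dx": 0, "dy": 0, "dz": 0, "turn": 0, "grip": 1}, {"dx": 0, "dy": 0, "dz": 0, "turn": 0, "grip": 1}]}}

```text
time_s: 11.8
position: [0.4389, -0.0094, 0.0454]
eef_rot: [179.9, -0.1, 81.2]
wrist_force: [-1.6, 1.1, 6.4]
grip_width: 0.0238
gripper_force: 29.3
```

{"api": "servo_tool", "payload": {"motion": [{"dx": 0, "dy": 0, "dz": 0, "turn": 0, "grip": 1}, {"dx": 0, "dy": 0, "dz": 0, "turn": 0, "grip": 1}, {"dx": 0, "dy": 0, "dz": 0, "turn": 0, "grip": 1}, {"dx": 0, "dy": 0, "dz": 0.01, "turn": 0, "grip": 1}, {"dx": 0, "dy": 0, "dz": 0.02, "turn": 0, "grip": 1}]}}

```text
time_s: 12.22
position: [0.4365, -0.01, 0.0738]
eef_rot: [-179.8, 0.1, 81.2]
wrist_force: [0.7, 0.0, -0.4]
grip_width: 0.0247
gripper_force: 29.5
```

{"api": "servo_tool", "payload": {"motion": [{"dx": 0, "dy": 0, "dz": 0.035, "turn": 0, "grip": 1}, {"dx": 0, "dy": -0.015, "dz": 0.03, "turn": 0, "grip": 1}, {"dx": 0.001, "dy": -0.03, "dz": 0.015, "turn": 0, "grip": 1}, {"dx": 0.001, "dy": -0.035, "dz": 0, "turn": 0, "grip": 1}, {"dx": 0.001, "dy": -0.035, "dz": 0, "turn": 0, "grip": 1}]}}

```text
time_s: 12.63
position: [0.4419, -0.1258, 0.1566]
eef_rot: [179.8, -0.1, 81.3]
wrist_force: [0.4, -0.3, -2.5]
grip_width: 0.0243
gripper_force: 29.6
```

{"api": "servo_tool", "payload": {"motion": [{"dx": 0.001, "dy": -0.035, "dz": 0, "turn": 0, "grip": 1}, {"dx": 0.001, "dy": -0.035, "dz": 0, "turn": 0, "grip": 1}, {"dx": 0.001, "dy": -0.035, "dz": 0, "turn": 0, "grip": 1}, {"dx": 0.001, "dy": -0.035, "dz": 0, "turn": 0, "grip": 1}, {"dx": 0.001, "dy": -0.035, "dz": 0, "turn": 0, "grip": 1}]}}

```text
time_s: 13.05
position: [0.4459, -0.3013, 0.1552]
eef_rot: [180.0, -0.0, 81.2]
wrist_force: [1.1, 0.4, -0.6]
grip_width: 0.0242
gripper_force: 29.6
```

{"api": "servo_tool", "payload": {"motion": [{"dx": 0, "dy": -0.035, "dz": 0, "turn": 0, "grip": 1}, {"dx": 0, "dy": -0.035, "dz": 0, "turn": 0, "grip": 1}, {"dx": 0, "dy": -0.035, "dz": 0, "turn": 0, "grip": 1}, {"dx": 0, "dy": -0.018, "dz": 0, "turn": 0, "grip": 1}, {"dx": 0, "dy": 0, "dz": 0, "turn": 0, "grip": 1}]}}

```text
time_s: 13.47
position: [0.4434, -0.4277, 0.1552]
eef_rot: [-180.0, 0.2, 80.8]
wrist_force: [-0.1, 0.5, -0.3]
grip_width: 0.0241
gripper_force: 29.6
```

{"api": "servo_tool", "payload": {"motion": [{"dx": 0, "dy": 0, "dz": -0.03, "turn": 0, "grip": 1}, {"dx": 0, "dy": 0, "dz": -0.025, "turn": 0, "grip": 1}, {"dx": 0, "dy": 0, "dz": -0.01, "turn": 0, "grip": 1}, {"dx": 0, "dy": 0, "dz": 0, "turn": 0, "grip": 1}, {"dx": 0, "dy": 0, "dz": 0, "turn": 0, "grip": 1}]}}

```text
time_s: 13.88
position: [0.4462, -0.4223, 0.09]
eef_rot: [-180.0, -0.0, 81.2]
wrist_force: [0.5, 0.0, -1.0]
grip_width: 0.0242
gripper_force: 29.6
```

{"api": "servo_tool", "payload": {"motion": [{"dx": 0, "dy": 0, "dz": -0.02, "turn": 0, "grip": 1}, {"dx": 0, "dy": 0, "dz": -0.015, "turn": 0, "grip": 1}, {"dx": 0, "dy": 0, "dz": -0.0065, "turn": 0, "grip": 1}, {"dx": 0, "dy": 0, "dz": 0, "turn": 0, "grip": 1}, {"dx": 0, "dy": 0, "dz": 0, "turn": 0, "grip": 1}]}}

```text
time_s: 14.3
position: [0.4466, -0.4234, 0.0493]
eef_rot: [179.9, 0.1, 81.2]
wrist_force: [0.3, 0.2, -1.2]
grip_width: 0.0242
gripper_force: 30.1
```

{"api": "servo_tool", "payload": {"motion": [{"dx": 0, "dy": 0, "dz": 0, "turn": 0, "grip": 0.5}, {"dx": 0, "dy": 0, "dz": 0, "turn": 0, "grip": 0.2}, {"dx": 0, "dy": 0, "dz": 0, "turn": 0, "grip": 0.2}, {"dx": 0, "dy": 0, "dz": 0, "turn": 0, "grip": 0.2}, {"dx": 0, "dy": 0, "dz": 0.02, "turn": 0, "grip": 0.2}]}}

```text
time_s: 14.72
position: [0.4446, -0.4208, 0.0647]
eef_rot: [-179.7, -0.2, 81.2]
wrist_force: [-0.3, 0.8, -0.2]
grip_width: 0.0685
gripper_force: 0.0
```

{"api": "servo_tool", "payload": {"motion": [{"dx": 0, "dy": 0, "dz": 0.035, "turn": 0, "grip": 0.2}, {"dx": 0, "dy": 0, "dz": 0.035, "turn": 0, "grip": 0.2}, {"dx": 0, "dy": 0.02, "dz": 0.016, "turn": 0, "grip": 0.2}, {"dx": -0.002, "dy": 0.035, "dz": 0, "turn": 0, "grip": 0.2}, {"dx": -0.002, "dy": 0.035, "dz": 0, "turn": 0, "grip": 0.2}]}}

```text
time_s: 15.13
position: [0.4418, -0.3336, 0.1553]
eef_rot: [179.9, 0.1, 81.0]
wrist_force: [-0.2, 1.1, -0.1]
grip_width: 0.0686
gripper_force: 0.0
```

{"api": "servo_tool", "payload": {"motion": [{"dx": -0.002, "dy": 0.035, "dz": 0, "turn": 0, "grip": 0.2}, {"dx": -0.002, "dy": 0.035, "dz": 0, "turn": 0, "grip": 0.2}, {"dx": -0.002, "dy": 0.035, "dz": 0, "turn": 0, "grip": 0.2}, {"dx": -0.001, "dy": 0.035, "dz": 0, "turn": 0, "grip": 0.2}, {"dx": 0, "dy": 0.0085, "dz": 0, "turn": 0, "grip": 0.2}]}}

```text
time_s: 15.55
position: [0.4351, -0.1785, 0.1534]
eef_rot: [-179.9, -0.2, 81.5]
wrist_force: [-0.4, 0.2, 0.9]
grip_width: 0.0684
gripper_force: 0.0
```

{"api": "servo_tool", "payload": {"motion": [{"dx": 0, "dy": 0, "dz": 0, "turn": 0, "grip": 0.2}, {"dx": 0, "dy": 0, "dz": -0.03, "turn": 0, "grip": 0.2}, {"dx": 0, "dy": 0, "dz": -0.02, "turn": 0, "grip": 0.2}, {"dx": 0, "dy": 0, "dz": 0, "turn": 0, "grip": 0.2}, {"dx": 0, "dy": 0, "dz": 0, "turn": 0, "grip": 0.2}]}}

```text
time_s: 15.97
position: [0.434, -0.1855, 0.1036]
eef_rot: [-179.9, 0.1, 81.0]
wrist_force: [0.4, -0.7, 0.8]
grip_width: 0.0682
gripper_force: 0.0
```

Aligned with the second stamp, so I'll grasp it and carry it over.

{"api": "servo_tool", "payload": {"motion": [{"dx": 0, "dy": 0, "dz": -0.025, "turn": 0, "grip": 0.2}, {"dx": 0, "dy": 0, "dz": -0.02, "turn": 0, "grip": 0.2}, {"dx": 0, "dy": 0, "dz": -0.0145, "turn": 0, "grip": 0.2}, {"dx": 0, "dy": 0, "dz": 0, "turn": 0, "grip": 0.4}, {"dx": 0, "dy": 0, "dz": 0, "turn": 0, "grip": 0.6}]}}

```text
time_s: 16.38
position: [0.4352, -0.1853, 0.0453]
eef_rot: [180.0, 0.0, 81.1]
wrist_force: [-0.4, -1.1, 0.5]
grip_width: 0.0451
gripper_force: 0.0
```

{"api": "servo_tool", "payload": {"motion": [{"dx": 0, "dy": 0, "dz": 0, "turn": 0, "grip": 1}, {"dx": 0, "dy": 0, "dz": 0, "turn": 0, "grip": 1}, {"dx": 0, "dy": 0, "dz": 0, "turn": 0, "grip": 1}, {"dx": 0, "dy": 0, "dz": 0, "turn": 0, "grip": 1}, {"dx": 0, "dy": 0, "dz": 0, "turn": 0, "grip": 1}]}}

```text
time_s: 16.8
position: [0.436, -0.185, 0.0459]
eef_rot: [179.8, -0.0, 81.2]
wrist_force: [-1.6, 0.4, 7.7]
grip_width: 0.0241
gripper_force: 29.1
```

{"api": "servo_tool", "payload": {"motion": [{"dx": 0, "dy": 0, "dz": 0.01, "turn": 0, "grip": 1}, {"dx": 0, "dy": 0, "dz": 0.025, "turn": 0, "grip": 1}, {"dx": 0, "dy": 0, "dz": 0.025, "turn": 0, "grip": 1}, {"dx": 0.003, "dy": -0.02, "dz": 0, "turn": 0, "grip": 1}, {"dx": 0.004, "dy": -0.03, "dz": 0, "turn": 0, "grip": 1}]}}

```text
time_s: 17.22
position: [0.4443, -0.232, 0.1069]
eef_rot: [179.8, -0.2, 81.5]
wrist_force: [0.6, -0.2, -1.2]
grip_width: 0.024
gripper_force: 29.7
```

{"api": "servo_tool", "payload": {"motion": [{"dx": 0.005, "dy": -0.035, "dz": 0, "turn": 0, "grip": 1}, {"dx": 0.005, "dy": -0.035, "dz": 0, "turn": 0, "grip": 1}, {"dx": 0.005, "dy": -0.03, "dz": 0, "turn": 0, "grip": 1}, {"dx": 0, "dy": -0.015, "dz": 0, "turn": 0, "grip": 1}, {"dx": 0, "dy": 0, "dz": 0, "turn": 0, "grip": 1}]}}

```text
time_s: 17.63
position: [0.4558, -0.3539, 0.1058]
eef_rot: [180.0, 0.2, 80.9]
wrist_force: [-0.7, -0.2, -0.5]
grip_width: 0.0237
gripper_force: 29.7
```

{"api": "servo_tool", "payload": {"motion": [{"dx": 0, "dy": 0, "dz": 0, "turn": 0, "grip": 1}, {"dx": 0, "dy": 0, "dz": 0, "turn": 0, "grip": 1}, {"dx": 0, "dy": 0, "dz": 0, "turn": 0, "grip": 1}, {"dx": 0, "dy": 0, "dz": 0, "turn": 0, "grip": 1}, {"dx": 0, "dy": 0, "dz": 0, "turn": 0, "grip": 1}]}}

```text
time_s: 18.05
position: [0.4574, -0.3481, 0.1045]
eef_rot: [180.0, -0.0, 81.3]
wrist_force: [-0.6, 0.8, -0.5]
grip_width: 0.0238
gripper_force: 29.7
```

{"api": "servo_tool", "payload": {"motion": [{"dx": 0, "dy": -0.001, "dz": -0.025, "turn": 0, "grip": 1}, {"dx": 0, "dy": 0, "dz": -0.02, "turn": 0, "grip": 1}, {"dx": 0, "dy": 0, "dz": -0.0105, "turn": 0, "grip": 1}, {"dx": 0, "dy": 0, "dz": 0, "turn": 0, "grip": 1}, {"dx": 0, "dy": 0, "dz": 0, "turn": 0, "grip": 1}]}}

```text
time_s: 18.47
position: [0.4569, -0.3499, 0.0486]
eef_rot: [-180.0, -0.0, 81.2]
wrist_force: [0.1, 0.6, 0.3]
grip_width: 0.0243
gripper_force: 31.3
```

{"api": "servo_tool", "payload": {"motion": [{"dx": 0, "dy": 0, "dz": 0, "turn": 0, "grip": 0.5}, {"dx": 0, "dy": 0, "dz": 0, "turn": 0, "grip": 0.2}, {"dx": 0, "dy": 0, "dz": 0, "turn": 0, "grip": 0.2}, {"dx": 0, "dy": 0, "dz": 0, "turn": 0, "grip": 0.2}, {"dx": 0, "dy": 0, "dz": 0.02, "turn": 0, "grip": 0.2}]}}

```text
time_s: 18.88
position: [0.4554, -0.3485, 0.066]
eef_rot: [-179.7, -0.1, 81.2]
wrist_force: [-0.6, 0.5, -1.1]
grip_width: 0.068
gripper_force: 0.0
```

{"api": "servo_tool", "payload": {"motion": [{"dx": 0, "dy": 0, "dz": 0.035, "turn": 0, "grip": 0.2}, {"dx": 0, "dy": 0, "dz": 0.035, "turn": 0, "grip": 0.2}, {"dx": 0, "dy": 0.02, "dz": 0.015, "turn": 6, "grip": 0.2}, {"dx": 0.007, "dy": 0.025, "dz": 0, "turn": 7, "grip": 0.2}, {"dx": 0.007, "dy": 0.025, "dz": 0, "turn": 7, "grip": 0.2}]}}

```text
time_s: 19.3
position: [0.4712, -0.2808, 0.1556]
eef_rot: [179.8, 0.1, 101.4]
wrist_force: [0.6, -0.4, -0.4]
grip_width: 0.0685
gripper_force: 0.0
```

{"api": "servo_tool", "payload": {"motion": [{"dx": 0.007, "dy": 0.025, "dz": 0, "turn": 7, "grip": 0.2}, {"dx": 0.007, "dy": 0.025, "dz": 0, "turn": 7, "grip": 0.2}, {"dx": 0.007, "dy": 0.025, "dz": 0, "turn": 7, "grip": 0.2}, {"dx": 0.007, "dy": 0.025, "dz": 0, "turn": 7, "grip": 0.2}, {"dx": 0.007, "dy": 0.025, "dz": 0, "turn": 7, "grip": 0.2}]}}

```text
time_s: 19.72
position: [0.5062, -0.1541, 0.1541]
eef_rot: [180.0, 0.0, 136.5]
wrist_force: [0.6, 0.2, 0.8]
grip_width: 0.0684
gripper_force: 0.0
```

{"api": "servo_tool", "payload": {"motion": [{"dx": 0.007, "dy": 0.025, "dz": 0, "turn": 7, "grip": 0.2}, {"dx": 0.007, "dy": 0.025, "dz": 0, "turn": 7, "grip": 0.2}, {"dx": 0.006, "dy": 0.008, "dz": 0, "turn": 7, "grip": 0.2}, {"dx": 0, "dy": 0, "dz": 0, "turn": 7, "grip": 0.2}, {"dx": 0, "dy": 0, "dz": 0, "turn": 7, "grip": 0.2}]}}

```text
time_s: 20.13
position: [0.5263, -0.096, 0.1539]
eef_rot: [180.0, 0.0, 171.6]
wrist_force: [-0.6, -0.2, 0.0]
grip_width: 0.0682
gripper_force: 0.0
```

{"api": "servo_tool", "payload": {"motion": [{"dx": 0, "dy": 0, "dz": 0, "turn": 2, "grip": 0.2}, {"dx": 0, "dy": 0, "dz": 0, "turn": 0, "grip": 0.2}, {"dx": 0, "dy": 0, "dz": 0, "turn": 0, "grip": 0.2}, {"dx": 0, "dy": 0, "dz": 0, "turn": 0, "grip": 0.2}, {"dx": 0, "dy": 0, "dz": 0, "turn": 0, "grip": 0.2}]}}

```text
time_s: 20.55
position: [0.5259, -0.0974, 0.1538]
eef_rot: [-180.0, -0.0, 173.1]
wrist_force: [0.6, 0.2, 0.3]
grip_width: 0.0684
gripper_force: 0.0
```

```bash
python3 - <<'E'
from h import *
C=cam("wrist");p,d=imaging.capture("wrist");W=cloud(C,d)
for s in imaging.silhouettes("wrist","marker_mid"):
    P=W[s["pixels"]&(d>0)];t=P[(P[:,2]>.015)&(P[:,2]<.03)]
    if len(t)<9: continue
    print(round(s["score"],2),cv2.minAreaRect((t[:,:2]*1000).astype(np.float32)))
C=cam("top");p,d=imaging.capture("top");save("top2",p);W=cloud(C,d)
P=W[205:270,395:470].reshape(-1,3);t=P[P[:,2]>.06];print(len(t),np.median(t[:,2]))
for s in imaging.silhouettes("top","stamp_a_mid"):
    P=W[s["pixels"]&(d>0)];t=P[P[:,2]>P[:,2].max()-.012];print(round(s["score"],2),t.mean(0).round(4),P[:,2].max())
print(bot.state()["position"],bot.state()["eef_rot"])
E
```

```text
0.94 ((526.9014892578125, -96.67430877685547), (19.894006729125977, 109.78581237792969), 83.0893783569336)
0.85 ((389.7269287109375, -76.8195571899414), (15.606598854064941, 19.536426544189453), 13.728814125061035)
222 0.07045399855976908
0.88 [ 0.4464 -0.4202  0.0703] 0.07527678352064637
[ 0.52592867 -0.09728841  0.15375657] [-1.79993940e+02 -6.70234241e-03  1.73144743e+02]
```

View pics/top2.png

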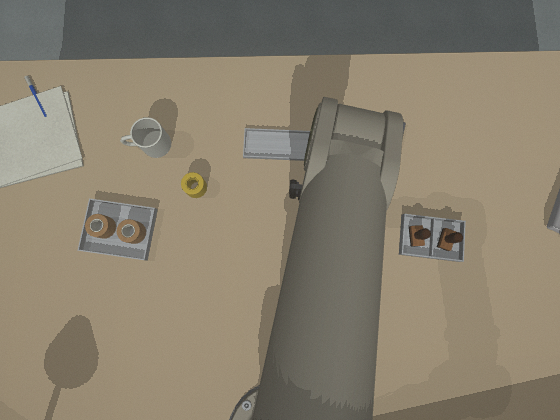

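Both stamps stand in their bays, at (418,235) and (449,238). Now I'll descend on the marker.

{"api": "servo_tool", "payload": {"motion": [{"dx": 0.001, "dy": 0.0005, "dz": -0.035, "turn": 0, "grip": 0.3}, {"dx": 0, "dy": 0, "dz": -0.035, "turn": 0, "grip": 0.3}, {"dx": 0, "dy": 0, "dz": -0.035, "turn": 0, "grip": 0.4}, {"dx": 0, "dy": 0, "dz": -0.023, "turn": 0, "grip": 0.4}, {"dx": 0, "dy": 0, "dz": -0.01, "turn": 0, "grip": 0.4}]}}

```text
time_s: 21.17
position: [0.5245, -0.0963, 0.0123]
eef_rot: [-180.0, -0.3, 173.2]
wrist_force: [-0.0, 0.1, 0.1]
grip_width: 0.0513
gripper_force: 0.0
```

{"api": "servo_tool", "payload": {"motion": [{"dx": 0, "dy": 0, "dz": 0, "turn": 0, "grip": 0.5}, {"dx": 0, "dy": 0, "dz": 0, "turn": 0, "grip": 0.7}, {"dx": 0, "dy": 0, "dz": 0, "turn": 0, "grip": 1}, {"dx": 0, "dy": 0, "dz": 0, "turn": 0, "grip": 1}, {"dx": 0, "dy": 0, "dz": 0, "turn": 0, "grip": 1}]}}

```text
time_s: 21.58
position: [0.5284, -0.097, 0.0176]
eef_rot: [180.0, 0.2, 173.2]
wrist_force: [-0.9, -0.2, 6.6]
grip_width: 0.0191
gripper_force: 32.7
```

{"api": "servo_tool", "payload": {"motion": [{"dx": 0, "dy": 0, "dz": 0, "turn": 0, "grip": 1}, {"dx": 0, "dy": 0, "dz": 0, "turn": 0, "grip": 1}, {"dx": 0, "dy": 0, "dz": 0.01, "turn": 0, "grip": 1}, {"dx": 0, "dy": 0, "dz": 0.02, "turn": 0, "grip": 1}, {"dx": 0, "dy": 0, "dz": 0.03, "turn": 0, "grip": 1}]}}

```text
time_s: 22.0
position: [0.5252, -0.0965, 0.0753]
eef_rot: [-180.0, -0.2, 173.2]
wrist_force: [1.0, 0.4, -0.3]
grip_width: 0.0191
gripper_force: 31.9
```

{"api": "servo_tool", "payload": {"motion": [{"dx": 0.01, "dy": 0.004, "dz": 0.01, "turn": -7, "grip": 1}, {"dx": 0.017, "dy": 0.007, "dz": 0, "turn": -7, "grip": 1}, {"dx": 0.017, "dy": 0.007, "dz": 0, "turn": -7, "grip": 1}, {"dx": 0.017, "dy": 0.007, "dz": 0, "turn": -7, "grip": 1}, {"dx": 0.017, "dy": 0.007, "dz": 0, "turn": -7, "grip": 1}]}}

```text
time_s: 22.42
position: [0.6059, -0.0642, 0.0871]
eef_rot: [179.9, 0.0, 137.8]
wrist_force: [0.1, -0.7, 0.1]
grip_width: 0.0192
gripper_force: 31.9
```

{"api": "servo_tool", "payload": {"motion": [{"dx": 0.017, "dy": 0.007, "dz": 0, "turn": -7, "grip": 1}, {"dx": 0.017, "dy": 0.007, "dz": 0, "turn": -7, "grip": 1}, {"dx": 0.017, "dy": 0.007, "dz": 0, "turn": -7, "grip": 1}, {"dx": 0.017, "dy": 0.007, "dz": 0, "turn": -7, "grip": 1}, {"dx": 0.017, "dy": 0.007, "dz": 0, "turn": -7, "grip": 1}]}}

```text
time_s: 22.83
position: [0.6908, -0.0289, 0.0869]
eef_rot: [180.0, -0.0, 102.9]
wrist_force: [0.3, -0.2, -0.5]
grip_width: 0.0193
gripper_force: 31.9
```

{"api": "servo_tool", "payload": {"motion": [{"dx": 0.009, "dy": 0.001, "dz": 0, "turn": -7, "grip": 1}, {"dx": 0, "dy": 0, "dz": 0, "turn": -7, "grip": 1}, {"dx": 0, "dy": 0, "dz": 0, "turn": -3, "grip": 1}, {"dx": 0, "dy": 0, "dz": 0, "turn": 0, "grip": 1}, {"dx": 0, "dy": 0, "dz": 0, "turn": 0, "grip": 1}]}}

```text
time_s: 23.25
position: [0.6989, -0.0286, 0.0864]
eef_rot: [180.0, -0.0, 86.3]
wrist_force: [1.1, -0.2, -0.2]
grip_width: 0.0194
gripper_force: 31.9
```

{"api": "servo_tool", "payload": {"motion": [{"dx": 0, "dy": 0, "dz": -0.02, "turn": 0, "grip": 1}, {"dx": 0, "dy": 0, "dz": -0.02, "turn": 0, "grip": 1}, {"dx": 0, "dy": 0, "dz": 0, "turn": 0, "grip": 1}, {"dx": 0, "dy": 0, "dz": 0, "turn": 0, "grip": 1}, {"dx": 0, "dy": 0, "dz": 0, "turn": 0, "grip": 1}]}}

```text
time_s: 23.67
position: [0.6994, -0.0289, 0.0471]
eef_rot: [179.9, -0.0, 86.2]
wrist_force: [0.2, -1.0, -0.3]
grip_width: 0.019
gripper_force: 31.9
```

{"api": "servo_tool", "payload": {"motion": [{"dx": 0, "dy": 0, "dz": -0.014, "turn": 0, "grip": 1}, {"dx": 0, "dy": 0, "dz": -0.009, "turn": 0, "grip": 1}, {"dx": 0, "dy": 0, "dz": -0.0035, "turn": 0, "grip": 1}, {"dx": 0, "dy": 0, "dz": 0, "turn": 0, "grip": 1}, {"dx": 0, "dy": 0, "dz": 0, "turn": 0, "grip": 1}]}}

```text
time_s: 24.08
position: [0.6992, -0.0287, 0.0203]
eef_rot: [180.0, -0.0, 86.2]
wrist_force: [-3.6, -0.2, 8.9]
grip_width: 0.0192
gripper_force: 33.6
```

{"api": "servo_tool", "payload": {"motion": [{"dx": 0, "dy": 0, "dz": 0, "turn": 0, "grip": 0.62}, {"dx": 0, "dy": 0, "dz": 0, "turn": 0, "grip": 0.62}, {"dx": 0, "dy": 0, "dz": 0, "turn": 0, "grip": 0.62}, {"dx": 0, "dy": 0, "dz": 0, "turn": 0, "grip": 0.62}, {"dx": 0, "dy": 0, "dz": 0.015, "turn": 0, "grip": 0.62}]}}

```text
time_s: 24.5
position: [0.6968, -0.0284, 0.0312]
eef_rot: [-179.7, 0.0, 86.2]
wrist_force: [0.2, -0.2, -1.3]
grip_width: 0.0325
gripper_force: 0.0
```

{"api": "servo_tool", "payload": {"motion": [{"dx": 0, "dy": 0, "dz": 0.035, "turn": 0, "grip": 0.62}, {"dx": 0, "dy": 0, "dz": 0.035, "turn": 0, "grip": 0.6}, {"dx": -0.02, "dy": 0, "dz": 0.035, "turn": 0, "grip": 0.6}, {"dx": -0.03, "dy": 0, "dz": 0.035, "turn": 0, "grip": 0.6}, {"dx": -0.035, "dy": 0, "dz": 0.03, "turn": 0, "grip": 0.6}]}}

```text
time_s: 24.92
position: [0.6203, -0.0294, 0.2012]
eef_rot: [179.8, 0.0, 86.2]
wrist_force: [-0.3, 0.6, 0.8]
grip_width: 0.0343
gripper_force: 0.0
```

{"api": "servo_tool", "payload": {"motion": [{"dx": -0.035, "dy": 0, "dz": 0, "turn": 0, "grip": 0.6}, {"dx": -0.035, "dy": 0, "dz": 0, "turn": 0, "grip": 0.6}, {"dx": -0.035, "dy": 0, "dz": 0, "turn": 0, "grip": 0.6}, {"dx": -0.02, "dy": 0, "dz": 0, "turn": 0, "grip": 0.6}, {"dx": 0, "dy": 0, "dz": 0, "turn": 0, "grip": 0.6}]}}

```text
time_s: 25.33
position: [0.4917, -0.0296, 0.1986]
eef_rot: [-179.9, -0.2, 86.1]
wrist_force: [0.4, -0.7, 0.7]
grip_width: 0.0342
gripper_force: 0.0
```

{"api": "servo_tool", "payload": {"motion": [{"dx": 0, "dy": 0, "dz": 0, "turn": 0, "grip": 0.6}, {"dx": 0, "dy": 0, "dz": 0, "turn": 0, "grip": 0.6}, {"dx": 0, "dy": 0, "dz": 0, "turn": 0, "grip": 0.6}, {"dx": 0, "dy": 0, "dz": 0, "turn": 0, "grip": 0.6}, {"dx": 0, "dy": 0, "dz": 0, "turn": 0, "grip": 0.6}]}}

```text
time_s: 25.75
position: [0.4957, -0.0291, 0.1979]
eef_rot: [-180.0, 0.1, 86.1]
wrist_force: [-0.8, 0.8, 0.9]
grip_width: 0.034
gripper_force: 0.0
```

```bash
python3 - <<'E'
from h import *
C=cam("top");p,d=imaging.capture("top");save("top3",p);W=cloud(C,d)
for n,c,lo,hi in [("marker",(.6988,-.0284),.018,.03),("rolls",(.488,.388),.035,.06),("stA",(.446,-.423),.058,.09),("stB",(.456,-.35),.058,.09),("mug",(.7106,.3023),.07,.1),("calc",(.698,-.2835),.012,.03)]:
    t=W[(abs(W[...,0]-c[0])<.1)&(abs(W[...,1]-c[1])<(.1 if n[0]!='s' else .035))&(W[...,2]>lo)&(W[...,2]<hi)]
    if len(t)<5: print(n,len(t));continue
    print(n,len(t),np.median(t[:,2]),[np.round(x,1) for x in cv2.minAreaRect((t[:,:2]*1000).astype(np.float32))])
E
```

```text
marker 0
rolls 799 0.04919398262915542 [array([486.8, 385.9]), array([132.2,  55.1]), np.float64(78.6)]
stA 111 0.07021884017165425 [array([ 446.3, -422. ]), array([24.3, 23.7]), np.float64(32.5)]
stB 106 0.07021819719260608 [array([ 456.4, -348.2]), array([23.5, 23.8]), np.float64(76.8)]
mug 319 0.08095960579442962 [array([711.9, 306. ]), array([83.8, 75.4]), np.float64(59.4)]
calc 1539 0.015730192878920635 [array([ 699.7, -284.1]), array([ 84.9, 130.5]), np.float64(73.7)]
```

View pics/top3.png

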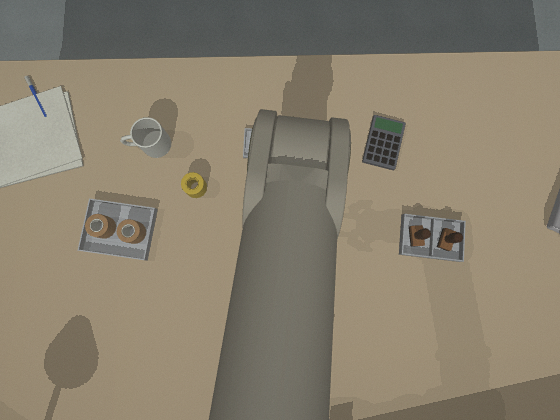

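The rolls and stamps are good, at the same pixels as before, but the arm hides the pen tray near (284,144). I'll check that with the wrist camera.

```bash
python3 - <<'E'
from h import *
C=cam("wrist");p,d=imaging.capture("wrist");save("w1",p);W=cloud(C,d)
t=W[(d>0)&(abs(W[...,0]-.6988)<.05)&(abs(W[...,1]+.0284)<.12)&(W[...,2]>.0185)&(W[...,2]<.04)]
print(len(t),np.median(t[:,2]) if len(t) else 0,cv2.minAreaRect((t[:,:2]*1000).astype(np.float32)) if len(t) else 0)
E
```

```text
2626 0.023048647402478056 ((699.6389770507812, -26.573516845703125), (110.2674331665039, 21.40288734436035), 86.1471176147461)
```

View pics/w1.png

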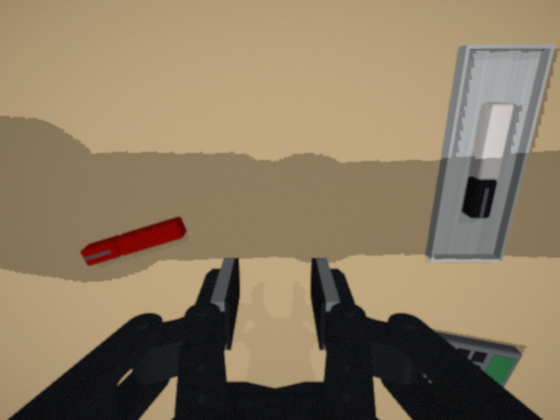

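The marker lies lengthwise on the pen tray floor, at (490,160). Its top is at 23 mm, which is right for lying flat, and it is centred. The red look-alike at (135,242) is untouched. Handing in now.

```bash
python3 -c "
from bench import bot
print(bot.job_done())"
```

```text
the job is handed in; nothing more can be done
None
```

I handed the job in at about 26 s, with both rolls, both stamps and the marker in their trays in the last camera checks; the hand-in call returned no verdict.

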